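# Hold the specimen box's inspection flap at the set angle

## Robot

A 7-joint arm with a two-finger parallel gripper is mounted at the origin on the work surface; the furniture and walls round the work are solid. World frame = base frame: x ahead of the robot, y to its left, z up, the work surface at z = 0. Lengths are in m, angles in rad, forces in N, time in s.
With the tool pointing down it reaches from about 0.4 to 0.85 m from the base axis. Payload 4.5 kg.
Tool frame: the origin (TCP) lies where the fingers leave the gripper's body, on its centre line; the fingertips stand 64 mm ahead of it and the grasp point (between the pads) lies 45 mm ahead of it; z points along the fingers, y is the direction in which the jaws open and shut (so a half turn about z gives the same grasp; the last joint's range is limited). The gripper opens to 88 mm and grips with 3 to 60 N. Pads are 18 mm wide; open, the fingers measure 123 mm over their backs; the gripper's body (75 mm by 187 mm) begins 45 mm behind the grasp point.
Start: joints at [1.349, 0.689, -0.195, 1.565, 0.157, 0.902, -0.215], TCP at [0.158, -0.605, 0.303] pointing down, gripper open.
Joint ranges: [-3.01, 3.01], [-0.46, 2.08], [-1.47, 1.51], [0.13, 2.56], [-1, 4.14], [0.04, 2.09], [-2.66, 2.66]. Speed limits (rad/s): [2.57, 2.57, 3.14, 3.14, 3.14, 3.14, 3.14].

## Interface

Orientations are given as a unit quaternion [x, y, z, w].
In Python, from plant import monitor, snapshot, workorder, finder gives the robot as it stands.
- The arm moves only by the tool carry_out, never from a script. Its argument "motion" is one flat list of numbers, 6 for each row, row after row: the shift along the tool's x, y, z in cm, then the turn, a rotation vector about the tool's x, y, z in rad. In form: [x, y, z, rx, ry, rz, x, y, z, rx, ry, rz, ...]. A call has 1 to 8 rows; each row shifts and turns the commanded pose from where the row before left it, along the tool's axes as they then stand; what a row does not reach is not made up. A row lasts 1/8 s, in which the tool goes at most 62.5 mm and 10.7 degrees, less where a joint would pass 70% of its speed; a pose out of reach is approached as far as the arm can. A call with a gripper value outside its range is refused whole. "hand" is the finger opening in cm, from 0 to 8.81, set as the call begins (left out, the last holds). The fingers move at their own pace and stop on an object; "grip_force" is the grip in N (left out, the last holds). Time passes only in rows, so rows that do not move let the fingers close. It gives the time, the measured TCP pose, the force and the opening at its end, in the units of the state.
- monitor.get_state(): the state, without advancing time (a new reading comes with each control period).
- snapshot(name): name is "side" or "top" or "wrist"; returns a dict with "frame" (480x640x3 uint8, red, green, blue), "range_z" (480x640 float32, m along the optical axis (not along the pixel's ray), 0 where there is no reading), "fx", "fy", "cx", "cy" (pixels), "D" ([k1, k2, p1, p2, k3] as OpenCV has them; the pictures are not rectified), "rvec" (rotation vector, rad) and "tvec" (3), from world to camera coordinates, as OpenCV has them; the wrist camera has in their place "hand_eye" (4x4, takes a point from camera to tool coordinates, whose origin is the TCP and whose axes are the flange's). Camera axes: x right, y down, z forward; pixel columns grow to the right and rows downward; lengths in m; the calibration is good to about 2 mm. A picture is of the moment at which its call begins: read the wrist's pose just before it.
- workorder.finish_job(): hands the job in, once; it reports no verdict.
Trained networks look in a picture, given as the dict that the camera call returned (one of the last four; its "shot" number tells which), for a name from the list of things; names that differ only in an ending like _2 or _b are one class to them, and where a whole thing is asked for, a point or a joint stands for the part that bears it (a point fixed in the world has none). Each returns a list of dicts, best first, with "p" (0 to 1); they miss things now and then, are a little off and sometimes report something else, mostly with a low value. They report only what shows in the picture. A call takes as long as a camera call.
- finder.masks_of(picture, thing): "pixels" (480x640 bool, what is visible of it) and "extent" ([left, top, right, bottom] in pixels, round what is visible of it).
The state is a dict: "clock": time; "q": joint angles; "qd": joint speeds; "joint_torque": joint torques, N m; "tool_pos": TCP position; "eef_rot": TCP orientation; "contact_force": force on the tool from outside, world axes, zero at the start; "moment": the same for the moment, N m; "opening": opening from 0.0 (shut) to 1.0 (fully open).
Only numpy, scipy, OpenCV 4.12 (cv2) and the standard library are available. Lean on these libraries where they do the work, as an engineer would, in place of code of your own. Each camera call takes 0.05 s, during which the arm holds its last target. There are 200 camera calls.

## Task

Slide the bolt on the right of the specimen box fully back so that the window flap is free, then lift the flap by its bar handle until it is in line with the pointer set on the protractor arc at the box's left, and keep holding it there by the handle: the flap falls shut if let go, so finish while still holding it steady. Do not shift the pointer from its setting, and leave the things standing around where they are.

Things in the scene. Friction and masses are not known exactly. Their poses are not given: they have to be found in the camera images.
- specimen_box: open-topped grey box fixed to the worktop, 160 mm deep (its x), 220 mm wide (its y), 108 mm high, closed by the hinged window flap. Origin: centre of its underside; x points from its front (the robot's side) to its back, y to its left, z up. The protractor arc and pointer are on its left (+y) side, up to y = 165 mm, the bolt and its bracket on its right (-y) side, out to y = -240 mm (-270 mm with the bolt drawn).
- flap_hinge (a point): centre of the flap's hinge axis, at the box's back edge: in the box's frame x = +80 mm, y = 0, z = 114 mm. The axis runs along the box's y. Axes as the box's.
- flap (a joint): angle of the window flap about the hinge, rad: 0 lying closed, growing as its front edge goes up and back, stop at 1.4. The flap is 8 mm thick, 220 mm wide, reaches 165 mm forward of the hinge axis, weighs about 0.2 to 0.5 kg with its handle and falls shut when let go. While the bolt is shot it cannot open.
- flap_bar (a point): middle of the flap's bar handle: a round steel bar 12 mm thick, 120 mm long between its two end legs, lying along the box's y (the bar itself is the part called flap_c0). It is fixed to the flap, with closed flap 195 mm in front of the hinge axis and 38 mm above it (34 mm above the flap's upper face, 35 mm in front of the box's front). It turns with the flap about the hinge; x along the flap from bar towards hinge, z normal to the flap.
- bolt (a joint): how far the sliding bolt is drawn, m: 0 shot (its 10 mm rod reaches 25 mm over the flap's right edge), growing as it moves away from the flap (to the box's -y), stop at 0.045; it clears the flap from about 0.028. It takes about 2 N to slide and stays where it is left.
- bolt_grip (a point): where to take the bolt: 16 mm below the top of its upright flat steel grip, 38 mm above the rod's axis. The grip is 26 mm along the box's x, 12 mm along its y; it can be taken from above either way. The bolt's guide blocks end 27 mm below this point, the flap's upper face 46 mm below. Axes as the box's.
- pointer (a joint): angle at which the pointer is set, rad, counted as the flap's angle: the flap is in line with the pointer when both values are equal. The pointer turns about the same axis on a stiff pivot of its own; the flap does not touch it.
- pointer_tip (a point): middle of the 35 mm long, 10 mm thick round cross pin at the end of the dark pointer on the box's left side, 168 mm from the hinge axis and 147 mm to the left of the box's middle. x along the pointer from its tip to the hinge axis.
- sample_pot: bystander: lidded plastic sample pot, 63 mm wide and 55 mm high; origin at the centre of its underside
- reagent: bystander: small amber screw-cap bottle, 43 mm wide and 88 mm high; origin at the centre of its underside
- loupe: bystander: short cylindrical black stand magnifier, 39 mm wide and 39 mm high; origin at the centre of its underside
- weight: bystander: brass knob weight, 38 mm wide and 32 mm high; origin at the centre of its underside
- beaker: bystander: small clear beaker, 51 mm wide and 62 mm high; origin at the centre of its underside

How it is judged:
By the outcome, as a careful person would: the job done as asked, in the order asked, and still so for the second after the job is handed in, while the arm keeps its last pose, push and grip.
It also fails if it takes over 45 s, if anything falls off the work surface, if the arm or the gripper's body presses on something with over 40 N, if the wrist force passes 120 N, or if a joint passes its speed limit or range.

## Working session

There is one attempt and no reset: what is moved stays moved. The work goes in short steps, Python scripts to look and compute and a tool call to move; the robot and the scene stay as the last step left them, time stands still between calls to the robot, and variables do not carry over. Pictures are saved under pics/ and viewed, about 8 in all and at most 12, crops included, and the job is handed in when it is done.

Besides the shell and the picture viewer there is one more tool, called after "Call:" as name(argument=value, ...) on one line, values as JSON. carry_out: Moves the arm, as the interface text tells. Its arguments: {"type":"object","properties":{"motion":{"type":"array"},"hand":{"type":"number"},"grip_force":{"type":"number"}},"required":["motion"]}

```bash
ls; mkdir -p pics; python3 - <<'E'
from plant import monitor, snapshot, finder
import cv2,numpy as np
s=monitor.get_state(); print({k:np.round(v,3) for k,v in s.items()})
a=[]
for n in("side","top"):
    p=snapshot(n); np.savez(f"{n}0.npz",**{k:v for k,v in p.items()})
    print(n,p["fx"],p["rvec"],p["tvec"],p["D"])
    cv2.imwrite(f"pics/{n}0.png",p["frame"][...,::-1])
    for t in("specimen_box","flap","flap_bar","bolt","bolt_grip","pointer","pointer_tip"):
        try:
            for m in finder.masks_of(p,t)[:2]: print(t,round(m["p"],2),m["extent"],m["pixels"].sum())
        except Exception as e: print(t,e)
E
```

```text
pics
{'clock': np.float64(0.0), 'q': array([ 1.349,  0.69 , -0.194,  1.566,  0.157,  0.903, -0.215]), 'qd': array([-0.001,  0.001, -0.   , -0.001, -0.001,  0.001,  0.   ]), 'joint_torque': array([ 0.0000e+00, -5.2756e+01, -1.2670e+00, -1.5343e+01, -5.3000e-02,
        7.0000e-03,  0.0000e+00]), 'tool_pos': array([ 0.158, -0.604,  0.302]), 'eef_rot': array([ 0.992,  0.128, -0.   , -0.001]), 'contact_force': array([-0.379, -0.584,  0.631]), 'moment': array([-0.041, -0.063, -0.012]), 'opening': np.float64(1.0)}
side 530.6354975043639 [ 2.08928002 -0.22038501  0.09052492] [-0.59480162  0.21320665  0.96332197] [-0.10082874  0.          0.          0.          0.        ]
flap 0.88 [237.2, 240.1, 353.2, 309.9] 6296
flap 0.71 [276.8, 189.9, 344.6, 238.7] 182
bolt 0.98 [265.6, 292.2, 285.3, 359.6] 682
bolt_grip 0.74 [269.0, 295.7, 284.7, 366.1] 695
pointer 0.63 [209.1, 382.8, 231.4, 413.4] 487
pointer 0.55 [336.1, 216.1, 353.0, 239.6] 125
pointer_tip 0.57 [274.8, 190.2, 355.8, 239.3] 278
top 469.3021312877824 [ 2.19849226 -2.16055036  0.09597088] [0.05194052 0.59505727 1.07701088] [0.00704751 0.         0.         0.         0.        ]
specimen_box 0.56 [272.2, 182.0, 464.5, 300.9] 10290
flap 0.6 [271.0, 183.6, 465.5, 299.4] 10433
flap 0.56 [300.7, 191.7, 411.5, 301.4] 7941
flap_bar 0.65 [299.6, 191.4, 415.5, 299.7] 7884
bolt 0.68 [394.7, 265.7, 454.9, 286.4] 316
bolt_grip 0.87 [389.1, 266.5, 454.4, 285.7] 362
pointer 0.69 [273.7, 183.8, 305.4, 252.2] 127
pointer 0.35 [298.2, 194.4, 415.0, 301.1] 8081
pointer_tip 0.48 [269.3, 183.0, 303.8, 250.8] 149
```

```bash
python3 - <<'E'
import cv2,numpy as np
a=cv2.imread("pics/side0.png")[150:430,170:490]; b=cv2.imread("pics/top0.png")[150:330,240:500]
cv2.imwrite("pics/s1.png",cv2.resize(a,None,fx=2.1,fy=2.1)); cv2.imwrite("pics/t1.png",cv2.resize(b,None,fx=3,fy=3))
E
```

```text
(no output)
```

View pics/s1.png

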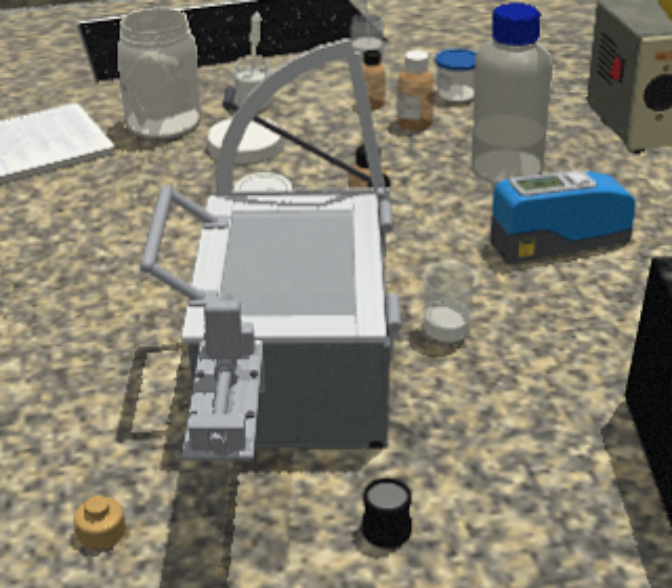

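View pics/t1.png

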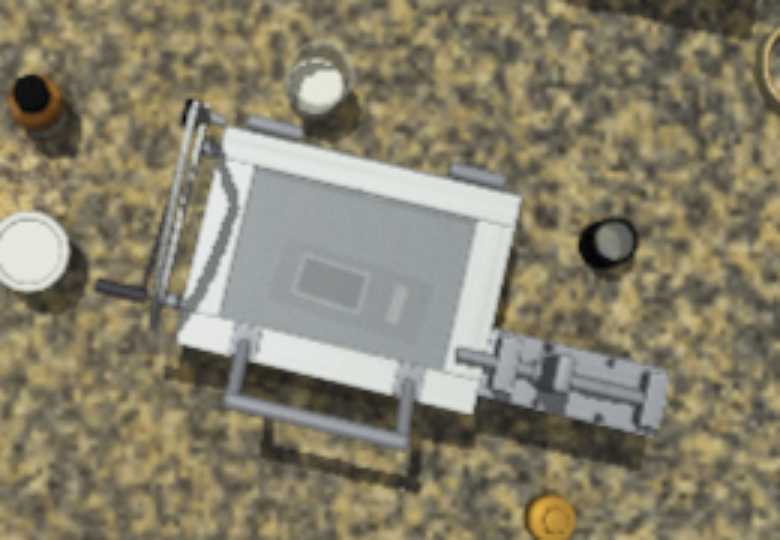

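Side view: box with closed flap. The bolt grip top is near (276,292) full-frame, and the pointer runs from the hinge to a tip near (279,196). In the top view the bar handle faces the robot and the bolt is on the right, with its grip near (424,273). Next I fit the box pose from the picked corners.

```bash
cat > h.py <<'E'
import numpy as np,cv2
from scipy.optimize import least_squares
from scipy.spatial.transform import Rotation as R
def load(n): return dict(np.load(n))
def proj(P,pts):
    K=np.array([[P["fx"],0,P["cx"]],[0,P["fy"],P["cy"]],[0,0,1.]])
    return cv2.projectPoints(np.array(pts,float).reshape(-1,1,3),P["rvec"],P["tvec"],K,P["D"])[0][:,0]
def unproj(P,u,v,z=None):
    K=np.array([[P["fx"],0,P["cx"]],[0,P["fy"],P["cy"]],[0,0,1.]])
    n=cv2.undistortPoints(np.array([[[u,v]]],float),K,P["D"])[0,0]
    Rm=cv2.Rodrigues(P["rvec"])[0]; t=np.ravel(P["tvec"]); d=Rm.T@np.array([n[0],n[1],1]); c=-Rm.T@t
    if z is None: return c+d*P["range_z"][int(round(v)),int(round(u))]
    return c+d*(z-c[2])/d[2]
def b2w(p,b): 
    c,s=np.cos(p[2]),np.sin(p[2]); b=np.atleast_2d(b)
    return np.c_[p[0]+c*b[:,0]-s*b[:,1],p[1]+s*b[:,0]+c*b[:,1],b[:,2]]
def w2b(p,w): 
    c,s=np.cos(p[2]),np.sin(p[2]); d=np.atleast_2d(w)-[p[0],p[1],0]
    return np.c_[c*d[:,0]+s*d[:,1],-s*d[:,0]+c*d[:,1],d[:,2]]
E
python3 - <<'E'
from h import *
T,S=load("top0.npz"),load("side0.npz")
B=np.array([[-85,110,118],[-85,-110,118],[-115,60,152],[-115,-60,152]])/1e3
tp=np.array([[178,343],[475,412],[231,400],[405,438]])/3+[240,150]
sp=np.array([[210,197],[185,337],[167,193],[152,263]])/2.1+[170,150]
f=lambda p:np.r_[(proj(T,b2w(p,B))-tp).ravel(),(proj(S,b2w(p,B))-sp).ravel()]
r=least_squares(f,[.6,-.1,0]); p=r.x; print(p,r.fun.round(1)); np.save("box.npy",p)
# yaw check w/ side face; grip & pointer
for nm,P,u,v in [("gripS",S,222/2.1+170,310/2.1+150),("gripT",T,552/3+240,370/3+150)]:
    print(nm,w2b(p,unproj(P,u,v))*1e3, w2b(p,unproj(P,u,v,.18))*1e3)
tipT=np.array([122,290])/3+[240,150]; tipS=np.array([230,97])/2.1+[170,150]
tip=lambda a,y=.147:b2w(p,[.08-.168*np.cos(a),y,.114+.168*np.sin(a)])
for a in np.arange(.2,1.2,.1): print(a.round(2),(proj(T,tip(a))-tipT).round(1),(proj(S,tip(a))-tipS).round(1))
for P,t,n in((T,tipT,"T"),(S,tipS,"S")):
    u,v=map(int,t.round()); print(n,[ (w2b(p,unproj(P,u+i,v+j))*1e3).round().tolist() for i in(-1,0,1) for j in (-1,0,1)])
E
```

```text
[ 0.59759128 -0.03233644 -0.20895065] [-0.9 -0.7  0.6 -0.5  1.3 -0.6  0.2 -0.2 -1.  -1.1 -0.4 -0.6  0.3 -1.1
 -0.8  1. ]
gripS [[ -47.85447437 -156.92819106  177.17895161]] [[ -47.39201092 -160.77525578  180.        ]]
gripT [[ -48.2236922  -145.19546896  166.24339297]] [[ -49.18329684 -142.02844278  180.        ]]
0.2 [[ 0.1 12.3]] [[-9.8 24.9]]
0.3 [[ 0.1 10. ]] [[-8.3 17.8]]
0.4 [[0.2 6.8]] [[-5.9 10.8]]
0.5 [[0.6 2.7]] [[-2.8  3.9]]
0.6 [[ 1.1 -2.1]] [[ 1.2 -2.7]]
0.7 [[ 1.9 -7.8]] [[ 6.  -8.9]]
0.8 [[  2.9 -14.2]] [[ 11.5 -14.8]]
0.9 [[  4.1 -21.3]] [[ 17.7 -20.1]]
1.0 [[  5.5 -29. ]] [[ 24.5 -24.9]]
1.1 [[  7.1 -37.2]] [[ 31.9 -29. ]]
T [[[-62.0, 150.0, 208.0]], [[-64.0, 149.0, 209.0]], [[-66.0, 149.0, 204.0]], [[-62.0, 148.0, 207.0]], [[-64.0, 147.0, 208.0]], [[-66.0, 147.0, 210.0]], [[-61.0, 146.0, 208.0]], [[-63.0, 146.0, 205.0]], [[-65.0, 145.0, 209.0]]]
S [[[-62.0, 143.0, 207.0]], [[-61.0, 137.0, 208.0]], [[-61.0, 135.0, 207.0]], [[-60.0, 144.0, 207.0]], [[-60.0, 141.0, 206.0]], [[-59.0, 131.0, 209.0]], [[-58.0, 147.0, 206.0]], [[-58.0, 147.0, 203.0]], [[-58.0, 142.0, 203.0]]]
```

```bash
cat >> h.py <<'E'
def goto(s,p,pt,jaw,dz,tilt=0):
    """box-frame grasp point pt, jaw 'x'/'y', stand-off dz up; prints turn (about tool axes) and shift in new tool axes (cm)"""
    yaw=p[2]; ang={'y':yaw+np.pi/2,'x':yaw}[jaw]
    R0=R.from_quat(s["eef_rot"]); best=None
    for k in(0,np.pi):
        y=np.array([np.cos(ang+k),np.sin(ang+k),0]); z=np.array([0,0,-1.]); x=np.cross(y,z)
        R1=R.from_matrix(np.c_[x,y,z]); d=(R0.inv()*R1).as_rotvec()
        if best is None or np.linalg.norm(d)<np.linalg.norm(best[0]): best=(d,R1)
    w=b2w(p,pt)[0]+[0,0,.045+dz]; dw=w-s["tool_pos"]
    print("target",w.round(4),"dworld",dw.round(4),"turn",best[0].round(4),"shift_cm(after turn)",(best[1].inv().apply(dw)*100).round(2),"before",(R0.inv().apply(dw)*100).round(2))
E
python3 - <<'E'
from h import *
from plant import monitor
goto(monitor.get_state(),np.load("box.npy"),[-.048,-.150,.164],'y',.095)
E
```

```text
target [ 0.5195 -0.1691  0.304 ] dworld [0.3614 0.4356 0.0012] turn [ 2.000e-04 -0.000e+00  4.648e-01] shift_cm(after turn) [ 26.31 -50.11  -0.12] before [ 45.98 -33.    -0.13]
```

Call:
carry_out(motion=[0,0,0,0,0,0.155,0,0,0,0,0,0.155,0,0,0,0,0,0.155,2.6,-5.0,0,0,0,0,2.6,-5.0,0,0,0,0,2.6,-5.0,0,0,0,0,2.6,-5.0,0,0,0,0,2.6,-5.0,0,0,0,0], hand=7)

```text
clock: 1.8
tool_pos: [0.3384, -0.3857, 0.303]
eef_rot: [0.995, -0.104, 0.0, 0.0]
contact_force: [0.4, -1.4, -0.5]
opening: 0.795
```

Call:
carry_out(motion=[2.6,-5.0,0,0,0,0,2.6,-5.0,0,0,0,0,2.6,-5.0,0,0,0,0,2.6,-5.0,0,0,0,0,2.6,-5.0,0,0,0,0,0,0,0,0,0,0,0,0,0,0,0,0])

```text
clock: 2.68
tool_pos: [0.5159, -0.17, 0.3027]
eef_rot: [0.995, -0.104, -0.0, 0.0]
contact_force: [-0.1, -0.2, 0.0]
opening: 0.793
```

```bash
python3 - <<'E'
from h import *
from plant import monitor,snapshot,finder
s=monitor.get_state(); p=np.load("box.npy")
goto(s,p,[-.048,-.150,.164],'y',0)
P=snapshot("wrist"); H=P["hand_eye"]; print(H.round(3))
M=np.eye(4); M[:3,:3]=R.from_quat(s["eef_rot"]).as_matrix(); M[:3,3]=s["tool_pos"]
C=np.linalg.inv(M@H); P["rvec"]=cv2.Rodrigues(C[:3,:3])[0]; P["tvec"]=C[:3,3]
np.savez("wr1.npz",**P)
img=P["frame"][...,::-1].copy()
for m in finder.masks_of(P,"bolt_grip")[:2]:
    print(m["p"],m["extent"],m["pixels"].sum())
    v,u=np.nonzero(m["pixels"]); w=np.array([unproj(P,a,b) for a,b in zip(u,v)]); b=w2b(p,w)*1e3
    t=b[(b[:,2]>174)&(b[:,2]<186)]; 
    if len(t): print(len(t),t.min(0),t.max(0),t.mean(0))
for q in([-.048,-.150,.18],[-.085,-.11,.118],[-.115,-.06,.152]):
    u=proj(P,b2w(p,[q]))[0]; print(u); cv2.circle(img,tuple(map(int,u)),4,(0,0,255),1)
cv2.imwrite("pics/w1.png",img)
E
```

```text
target [ 0.5195 -0.1691  0.209 ] dworld [ 0.0036  0.0008 -0.0937] turn [ 0.0008  0.0005 -0.0002] shift_cm(after turn) [ 0.33 -0.16  9.37] before [ 0.34 -0.17  9.37]
[[-0.    -0.961 -0.276  0.07 ]
 [ 1.    -0.     0.     0.   ]
 [-0.    -0.276  0.961 -0.083]
 [ 0.     0.     0.     1.   ]]
0.92 [217.9, 214.8, 444.0, 277.3] 3932
973 [ -61.76113082 -157.47232298  174.47112474] [ -36.37073205 -145.8621323   182.7714895 ] [ -48.17467831 -151.55669309  180.44449904]
[311.37349278 254.62429487]
[256.6597331  276.87537163]
[176.19015346 337.75988732]
```

View pics/w1.png

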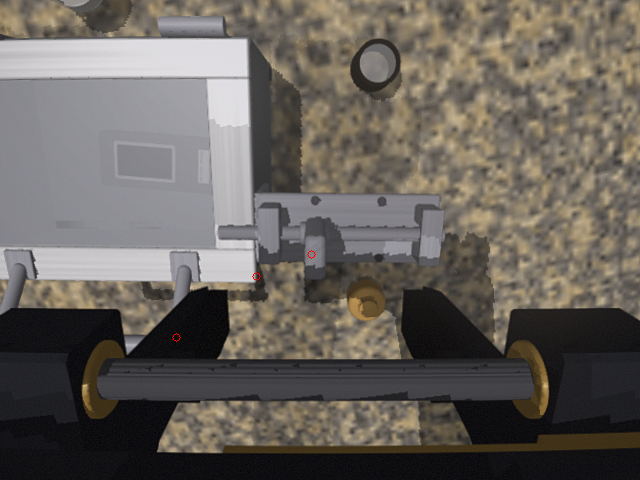

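The predicted corner and grip circles land on the features: flap corner (257,277), grip top (313,255). Box pose is good, so I go down and take the grip.

Call:
carry_out(motion=[0.3,0,0,0,0,0,0,0,3.0,0,0,0,0,0,3.0,0,0,0,0,0,2.0,0,0,0,0,0,1.3,0,0,0,0,0,0,0,0,0])

```text
clock: 3.52
tool_pos: [0.5188, -0.1706, 0.2092]
eef_rot: [0.994, -0.105, -0.001, -0.0]
contact_force: [-1.1, 0.3, 0.6]
opening: 0.788
```

Call:
carry_out(motion=[0,0,0,0,0,0,0,0,0,0,0,0,0,0,0,0,0,0,0,0,0,0,0,0,0,0,0,0,0,0,0,0,0,0,0,0], hand=0, grip_force=15)

```text
clock: 4.28
tool_pos: [0.5192, -0.1702, 0.2097]
eef_rot: [0.995, -0.104, 0.0, 0.0]
contact_force: [-0.3, -1.5, -0.1]
opening: 0.137
```

Call:
carry_out(motion=[0,1.0,0,0,0,0,0,1.2,0,0,0,0,0,1.2,0,0,0,0,0,0.8,0,0,0,0,0,0.4,0,0,0,0,0,0,0,0,0,0,0,0,0,0,0,0])

```text
clock: 5.15
tool_pos: [0.5099, -0.2128, 0.2097]
eef_rot: [0.995, -0.103, -0.0, -0.002]
contact_force: [0.3, 7.4, 3.5]
opening: 0.131
```

Call:
carry_out(motion=[0,0.3,0,0,0,0,0,0,0,0,0,0,0,0,0,0,0,0])

```text
clock: 5.52
tool_pos: [0.5099, -0.2131, 0.2097]
eef_rot: [0.995, -0.102, -0.0, -0.004]
contact_force: [0.1, 13.0, 3.8]
opening: 0.133
```

Call:
carry_out(motion=[0,-0.4,0,0,0,0,0,0,0,0,0,0,0,0,0,0,0,0], hand=5)

```text
clock: 5.9
tool_pos: [0.5097, -0.2154, 0.2097]
eef_rot: [0.994, -0.105, 0.0, 0.001]
contact_force: [-0.6, -0.3, -0.5]
opening: 0.452
```

Call:
carry_out(motion=[0,0,0,0,0,0,0,0,-3.0,0,0,0,0,0,-5.0,0,0,0,0,0,-5.0,0,0,0,0,0,0,0,0,0])

```text
clock: 6.52
tool_pos: [0.5117, -0.2154, 0.3435]
eef_rot: [0.994, -0.105, 0.004, 0.001]
contact_force: [-0.2, 0.6, -0.7]
opening: 0.569
```

```bash
cat >> h.py <<'E'
def wrist(name):
    from plant import monitor,snapshot
    s=monitor.get_state(); P=snapshot("wrist")
    M=np.eye(4); M[:3,:3]=R.from_quat(s["eef_rot"]).as_matrix(); M[:3,3]=s["tool_pos"]
    C=np.linalg.inv(M@P["hand_eye"]); P["rvec"]=cv2.Rodrigues(C[:3,:3])[0]; P["tvec"]=C[:3,3]
    np.savez(name,**P); return s,P
E
python3 - <<'E'
from h import *
from plant import finder
p=np.load("box.npy"); s,P=wrist("wr2.npz"); print(s["tool_pos"],s["contact_force"])
for m in finder.masks_of(P,"bolt_grip")[:1]:
    v,u=np.nonzero(m["pixels"]); b=w2b(p,np.array([unproj(P,a,c) for a,c in zip(u,v)]))*1e3
    t=b[(b[:,2]>174)&(b[:,2]<186)]; print(m["p"],len(t),t.min(0),t.max(0),t.mean(0))
for x in(-.115,): goto(s,p,[x,0,.152],'x',.1)
E
```

```text
[ 0.51165612 -0.21535836  0.34354331] [-0.18417214  0.63932392 -0.70187097]
0.55 675 [ -61.85835782 -200.04108542  174.23710839] [ -36.88062825 -188.26045316  182.64659432] [ -48.29100076 -194.24717671  180.41166309]
target [ 0.4851 -0.0085  0.297 ] dworld [-0.0266  0.2069 -0.0465] turn [-0.0057 -0.008   1.5698] shift_cm(after turn) [-19.69   6.89   4.65] before [ -6.95 -19.69   4.56]
```

```bash
python3 -c "
from plant import monitor;print(monitor.get_state()['q'].round(2))"
```

```text
[ 0.32  0.54 -0.01  1.75  0.01  0.85 -1.47]
```

Call:
carry_out(motion=[-1.7,-4.9,0,0,0,0,-1.8,-4.9,0,0,0,0,-1.7,-4.9,0,0,0,0,-1.7,-5.0,0,0,0,0,0,0,0,0,0,0], hand=6)

```text
clock: 7.25
tool_pos: [0.482, -0.0024, 0.3381]
eef_rot: [0.995, -0.1, -0.002, -0.001]
contact_force: [0.1, 0.1, 0.2]
opening: 0.68
```

Call:
carry_out(motion=[0,0,0,0,0,-0.175,0,0,0,0,0,-0.175,0,0,0,0,0,-0.175,0,0,0,0,0,-0.175,0,0,0,0,0,-0.175,0,0,0,0,0,-0.175,0,0,0,0,0,-0.175,0,0,0,0,0,-0.175])

```text
clock: 8.25
tool_pos: [0.4827, -0.0087, 0.3383]
eef_rot: [0.827, 0.562, -0.001, -0.001]
contact_force: [-0.0, 0.8, 0.7]
opening: 0.682
```

Call:
carry_out(motion=[0,0,0,0,0,-0.17,0,0,0,0,0,0,0,0,0,0,0,0])

```text
clock: 8.62
tool_pos: [0.4831, -0.008, 0.339]
eef_rot: [0.779, 0.628, -0.001, -0.0]
contact_force: [0.8, -0.7, 1.1]
opening: 0.68
```

```bash
python3 - <<'E'
from h import *
from plant import finder
p=np.load("box.npy"); s,P=wrist("wr3.npz"); print(s["tool_pos"],s["q"].round(2))
img=P["frame"][...,::-1].copy()
for q in([-.115,-.06,.152],[-.115,.06,.152],[-.115,0,.152],[-.085,.11,.118]):
    u=proj(P,b2w(p,[q]))[0]; print(u); cv2.circle(img,tuple(map(int,u)),4,(0,0,255),1)
z=P["range_z"]; pts=np.array([unproj(P,a,b) for a in range(0,640,3) for b in range(0,480,3) if z[b,a]>0]); b=w2b(p,pts)*1e3
k=(b[:,2]>140)&(b[:,2]<165)&(abs(b[:,1])<50)&(abs(b[:,0]+115)<20); print(k.sum(),b[k].mean(0),b[k].max(0),b[k].min(0))
goto(s,p,[-.115,0,.152],'x',0)
cv2.imwrite("pics/w3.png",img)
E
```

```text
[ 0.48305332 -0.00796481  0.33901257] [ 0.23  0.48 -0.46  1.92  0.29  0.8  -0.61]
[319.59089376 309.51344736]
[319.22272442 143.83488093]
[319.42485216 231.52892007]
[360.71738778  70.033494  ]
280 [-119.12863347    1.39666629  157.67959649] [-113.90340457   48.82377832  161.40477817] [-124.93587542  -49.73078214  153.20867659]
target [ 0.4851 -0.0085  0.197 ] dworld [ 0.002  -0.0005 -0.142 ] turn [-0.0014  0.0005 -0.005 ] shift_cm(after turn) [-1.00e-02  2.10e-01  1.42e+01] before [ 0.    0.23 14.2 ]
```

View pics/w3.png

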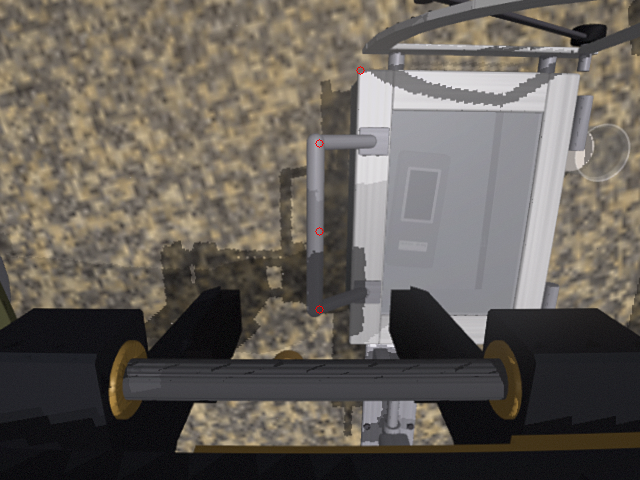

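Bar handle at pixels (317,140)–(317,310), and the circles lie within about 2 px of it. Going down on it.

Call:
carry_out(motion=[0,0,3.5,0,0,0,0,0,4.0,0,0,0,0,0,3.5,0,0,0,0,0,2.2,0,0,0,0,0,1.0,0,0,0,0,0,0,0,0,0,0,0,0,0,0,0])

```text
clock: 9.55
tool_pos: [0.4839, -0.0071, 0.1985]
eef_rot: [0.777, 0.629, 0.001, 0.001]
contact_force: [0.1, 0.9, 0.1]
opening: 0.68
```

Call:
carry_out(motion=[0,0,0,0,0,0,0,0,0,0,0,0,0,0,0,0,0,0,0,0,0,0,0,0,0,0,0,0,0,0,0,0,0,0,0,0], hand=0, grip_force=20)

```text
clock: 10.3
tool_pos: [0.4829, -0.0071, 0.1977]
eef_rot: [0.777, 0.629, -0.0, -0.0]
contact_force: [-1.6, 0.4, 1.4]
opening: 0.122
```

```bash
python3 - <<'E'
from h import *
from plant import monitor
s=monitor.get_state();p=np.load("box.npy")
t=R.from_quat(s["eef_rot"]).apply([0,0,.045])+s["tool_pos"]; print("grasp in box",w2b(p,t)*1e3,s["contact_force"],s["opening"]*88)
# tool axes in box axes, path of bar: cumulative
r=np.hypot(195,38);g=np.arctan2(38,195);a0=0
for a in np.arange(0,.57,.07): print(a.round(2),(80-r*np.cos(a+g)+115)/10,(114+r*np.sin(a+g)-152)/10)
print(w2b([0,0,p[2]],R.from_quat(s["eef_rot"]).as_matrix().T).round(3))
E
```

```text
grasp in box [[-117.45935323    0.85193151  152.71526662]] [-1.64015459  0.43859969  1.38747023] 10.774727337166016
0.0 2.842170943040401e-15 0.0
0.07 0.3135383149436734 1.3545793240443516
0.14 0.7210519095016735 2.6839115211706313
0.21 1.2205447822942888 3.9814855229507033
0.28 1.8095704174835987 5.2409458125811454
0.35 2.485243767806827 6.456123554201341
0.42 3.244255385536357 7.621066807848388
0.49 4.082887632153034 8.730069682056046
0.56 4.997032887337744 9.777700281308208
[[ 0.001  1.    -0.   ]
 [ 1.    -0.001 -0.001]
 [-0.001 -0.    -1.   ]]
```

Call:
carry_out(motion=[0,0.31,-1.35,0,0,0,0,0.41,-1.33,0,0,0,0,0.5,-1.3,0,0,0,0,0.59,-1.26,0,0,0,0,0.68,-1.22,0,0,0,0,0.76,-1.16,0,0,0,0,0,0,0,0,0,0,0,0,0,0,0])

```text
clock: 11.3
tool_pos: [0.5157, -0.0144, 0.2735]
eef_rot: [0.777, 0.629, 0.0, 0.001]
contact_force: [5.0, -2.1, -4.9]
opening: 0.119
```

```bash
cat > look.py <<'E'
from h import *
from plant import monitor,snapshot
import sys
n=sys.argv[1]; p=np.load("box.npy"); s=monitor.get_state()
g=(R.from_quat(s["eef_rot"]).apply([0,0,.045])+s["tool_pos"]); g=w2b(p,g)[0]*1e3
print("grasp",g,"F",s["contact_force"],"open",s["opening"]*88,"angle from bar",np.arctan2(g[2]-114,80-g[0])-np.arctan2(38,195),"radius",np.hypot(g[2]-114,80-g[0]))
for c in("side","top"):
    P=snapshot(c); np.savez(f"{c}{n}.npz",**P); cv2.imwrite(f"pics/{c}{n}.png",P["frame"][...,::-1])
a=cv2.resize(cv2.imread(f"pics/side{n}.png")[120:320,210:410],None,fx=3,fy=3)
cv2.imwrite(f"pics/c{n}.png",a)
E
python3 look.py a
```

```text
grasp [-83.77056239   0.56679717 228.47562563] F [ 4.98211964 -2.14993857 -4.91000425] open 10.474786665066098 angle from bar 0.4175947526597964 radius 199.81357804213332
```

View pics/ca.png

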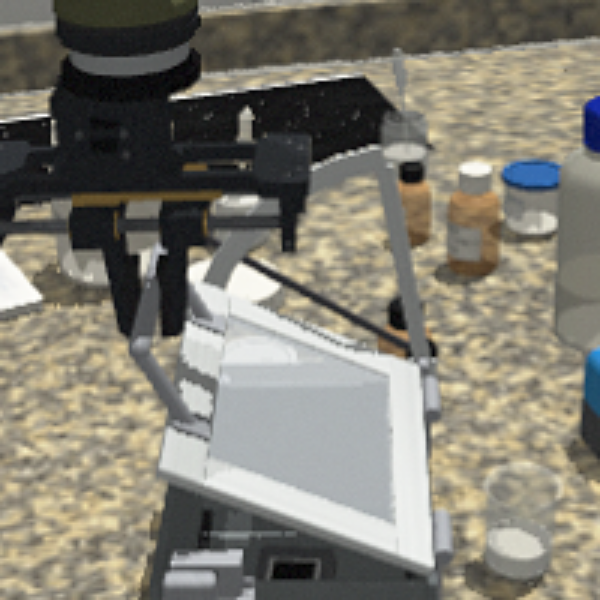

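The flap is free and rising with the bar. Now I compare pointer and flap by depth in the box frame.

```bash
cat > ang.py <<'E'
from h import *
import sys
n=sys.argv[1]; p=np.load("box.npy"); 
for c in("side","top"):
    P=load(f"{c}{n}.npz"); z=P["range_z"]; v,u=np.nonzero(z>0)
    K=np.array([[P["fx"],0,P["cx"]],[0,P["fy"],P["cy"]],[0,0,1.]])
    nn=cv2.undistortPoints(np.c_[u,v].astype(float)[:,None],K,P["D"])[:,0]; d=z[v,u]
    w=(np.c_[nn*d[:,None],d]-np.ravel(P["tvec"]))@cv2.Rodrigues(P["rvec"])[0]
    b=w2b(p,w)*1e3; col=P["frame"][v,u].astype(int).max(1)
    rho=np.hypot(b[:,0]-80,b[:,2]-114); th=np.arctan2(b[:,2]-114,80-b[:,0])
    k=(abs(b[:,1])<100)&(rho>20)&(rho<160)&(th>.25)&(th<.75)
    A=b[k]; q=None
    for _ in range(4):
        co,*_=np.linalg.lstsq(np.c_[A[:,:2],np.ones(len(A))],A[:,2],rcond=None); r=A[:,2]-np.c_[A[:,:2],np.ones(len(A))]@co; A=A[abs(r)<max(2,2*np.std(r))]
    a=np.arctan(co[0]*-1); off=(co[2]+co[0]*80-114)*np.cos(a)
    print(c,"flap plane",len(A),"angle",np.arctan(-co[0]),"y-slope",co[1],"offset from hinge (exp 4)",off)
    k=(b[:,1]>112)&(b[:,1]<168)&(rho>50)&(rho<180)&(th>.4)&(th<.75)&(col<75)
    B=b[k];t=th[k];rr=rho[k]; m=np.median(t); k2=abs(t-m)<.06
    print("  pointer pts",len(B),"th med",m,"mean",t[k2].mean(),"y",np.median(B[:,1]), [(int(lo),int(((rr>lo)&(rr<=lo+32)&k2).sum()),t[(rr>lo)&(rr<=lo+32)&k2].mean().round(3),np.median(B[(rr>lo)&(rr<=lo+32)&k2,1]).round()) for lo in range(50,178,32)])
    s=k2; l=np.polyfit(B[s,0],B[s,2],1); print("  pointer slope angle",np.arctan(-l[0]))
E
python3 ang.py a; grep -n . /dev/null; python3 - <<'E'
E
sed -i 's/{n}.npz/{n}.npz/' ang.py; python3 ang.py 0 | grep point
```

```text
side flap plane 3872 angle 0.4347728351207745 y-slope 0.0035537420478493065 offset from hinge (exp 4) 1.9838387055587443
  pointer pts 102 th med 0.55835933866286 mean 0.5562412047457741 y 131.93308199070873 [(50, 31, np.float64(0.554), np.float64(132.0)), (82, 33, np.float64(0.557), np.float64(132.0)), (114, 25, np.float64(0.556), np.float64(132.0)), (146, 13, np.float64(0.56), np.float64(129.0))]
  pointer slope angle 0.5604922230836358
top flap plane 2397 angle 0.4269467145494169 y-slope 0.007983672066001368 offset from hinge (exp 4) 2.039300466334512
  pointer pts 39 th med 0.5805412628001896 mean 0.5799202666112266 y 145.16188471426022 [(50, 0, np.float64(nan), np.float64(nan)), (82, 0, np.float64(nan), np.float64(nan)), (114, 5, np.float64(0.582), np.float64(136.0)), (146, 34, np.float64(0.58), np.float64(148.0))]
  pointer slope angle 0.5489535648140322
  pointer pts 124 th med 0.5592323241439477 mean 0.558438119490222 y 132.03689880536064 [(50, 32, np.float64(0.556), np.float64(132.0)), (82, 33, np.float64(0.558), np.float64(132.0)), (114, 27, np.float64(0.557), np.float64(13
[... 483 characters left out ...]
,len(B),"th med",m,"mean",t[k2].mean(),"y",np.median(B[:,1]), [(int(lo),int(((rr>lo)&(rr<=lo+32)&k2).sum()),t[(rr>lo)&(rr<=lo+32)&k2].mean().round(3),np.median(B[(rr>lo)&(rr<=lo+32)&k2,1]).round()) for lo in range(50,178,32)])
  ret = ret.dtype.type(ret / rcount)
  return _methods._mean(a, axis=axis, dtype=dtype,
ang.py:19: RuntimeWarning: Mean of empty slice.
  print("  pointer pts",len(B),"th med",m,"mean",t[k2].mean(),"y",np.median(B[:,1]), [(int(lo),int(((rr>lo)&(rr<=lo+32)&k2).sum()),t[(rr>lo)&(rr<=lo+32)&k2].mean().round(3),np.median(B[(rr>lo)&(rr<=lo+32)&k2,1]).round()) for lo in range(50,178,32)])
  ret = ret.dtype.type(ret / rcount)
  return _methods._mean(a, axis=axis, dtype=dtype,
```

```bash
sed 's/(th>.25)&(th<.75)$/(abs(b[:,2]-118)<8)/; s/(th>.25)&(th<.75)/(abs(b[:,2]-118)<8)/' ang.py > ang0.py; python3 ang0.py 0 2>/dev/null| grep flap
# line fit of pointer in image, side view, by reprojection
cat > pt.py <<'E'
from h import *
import sys
p=np.load("box.npy")
for c in("side0","sidea","top0"):
    P=load(c+".npz"); g=P["frame"].astype(float).max(2)
    def cost(a,y=.132,rs=np.arange(.07,.14,.002)):
        w=b2w(p,np.c_[.08-rs*np.cos(a),np.full(len(rs),y),.114+rs*np.sin(a)]); u=proj(P,w).astype(np.float32)
        return cv2.remap(g.astype(np.float32),u[:,:1],u[:,1:],cv2.INTER_LINEAR).mean()
    A=np.arange(.45,.68,.005); C=np.array([cost(a,.135) for a in A]); i=C.argmin(); k=C<C.min()+25
    print(c,A[i],C[i].round(),"centroid",(A[k]*(C.min()+25-C[k])).sum()/(C.min()+25-C[k]).sum())
E
python3 pt.py
```

```text
side flap plane 4027 angle 0.003085760878321865 y-slope 0.00020338083185045264 offset from hinge (exp 4) 2.9901044877099405
top flap plane 5228 angle 0.0053295043949036 y-slope 5.486523178888092e-06 offset from hinge (exp 4) 2.2824414297364615
side0 0.5450000000000002 39.0 centroid 0.5462447640897458
sidea 0.5450000000000002 44.0 centroid 0.5461276677211155
top0 0.6100000000000001 108.0 centroid 0.5688503884870134
```

Call:
carry_out(motion=[0,0.42,-0.56,0,0,0,0,0.42,-0.55,0,0,0,0,0.44,-0.52,0,0,0,0,0.45,-0.51,0,0,0,0,0,0,0,0,0,0,0,0,0,0,0,0,0,0,0,0,0])

```text
clock: 12.28
tool_pos: [0.5331, -0.0183, 0.2944]
eef_rot: [0.777, 0.629, 0.001, 0.001]
contact_force: [7.0, -1.5, -9.6]
opening: 0.114
```

```bash
python3 look.py b; python3 ang.py b 2>/dev/null
```

```text
grasp [-65.91226533   0.38199056 249.36010516] F [ 7.00018283 -1.53173308 -9.64845733] open 10.041055966925262 angle from bar 0.5554401754248804 radius 199.02951349811983
side flap plane 3559 angle 0.5769071755102764 y-slope 0.0048233427280877095 offset from hinge (exp 4) 1.5475126673382757
  pointer pts 92 th med 0.5567990700795705 mean 0.5562856065452971 y 132.00909027878402 [(50, 31, np.float64(0.556), np.float64(132.0)), (82, 31, np.float64(0.556), np.float64(133.0)), (114, 26, np.float64(0.556), np.float64(132.0)), (146, 3, np.float64(0.565), np.float64(130.0))]
  pointer slope angle 0.5579277624518691
top flap plane 1458 angle 0.5762041930736944 y-slope 0.03580177131122886 offset from hinge (exp 4) -0.35761584274780334
  pointer pts 34 th med 0.5812162944433172 mean 0.579459319808833 y 141.68388510038704 [(50, 0, np.float64(nan), np.float64(nan)), (82, 0, np.float64(nan), np.float64(nan)), (114, 6, np.float64(0.585), np.float64(136.0)), (146, 28, np.float64(0.578), np.float64(148.0))]
  pointer slope angle 0.5443415426494276
```

View pics/cb.png

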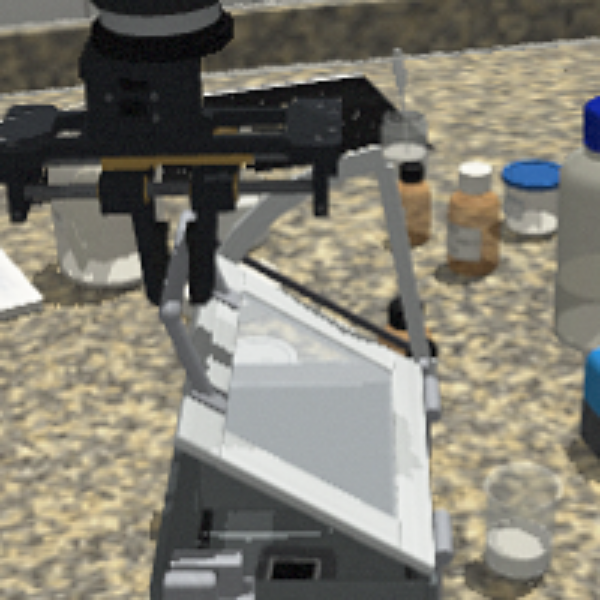

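Shown: the flap edge is roughly parallel to the dark pointer, from (250,262) to (435,350) in the crop. By bar x and by plane the flap is at about 0.573. One sharper pointer estimate, using a sub-pixel centreline put on the pointer's plane, before correcting.

```bash
cat > pl.py <<'E'
from h import *
p=np.load("box.npy")
for c in("side0","sidea","sideb"):
    P=load(c+".npz"); g=P["frame"].astype(np.float32).max(2)
    for y in(.132,.136):
        X=[]
        for r in np.arange(.05,.15,.004):
            n=np.arange(-.012,.012,.0004); a=.555
            w=b2w(p,np.c_[.08-r*np.cos(a)+n*np.sin(a),np.full(len(n),y),.114+r*np.sin(a)+n*np.cos(a)])
            u=proj(P,w).astype(np.float32); I=cv2.remap(g,u[:,:1],u[:,1:],cv2.INTER_CUBIC)[:,0]
            i=I.argmin(); m=(abs(n-n[i])<.005); W=np.clip(95-I,0,None)*m
            if I[i]<75: X.append((r,(W*n).sum()/W.sum()))
        X=np.array(X); k=np.abs(X[:,1]-np.median(X[:,1]))<.003; l=np.polyfit(X[k,0],X[k,1],1)
        print(c,y,k.sum(),"slope angle",.555+np.arctan(l[0]),"offset at hinge mm",l[1]*1e3,"resid",np.std(X[k,1]-np.polyval(l,X[k,0]))*1e3)
E
python3 pl.py
```

```text
side0 0.132 23 slope angle 0.5659250562808407 offset at hinge mm -0.8842260995770305 resid 0.16534004973598426
side0 0.136 23 slope angle 0.5666385918197784 offset at hinge mm -2.7531803316492685 resid 0.17335308491882886
sidea 0.132 23 slope angle 0.5662096504973643 offset at hinge mm -0.9343618839727652 resid 0.18148293015416178
sidea 0.136 23 slope angle 0.5666302135463854 offset at hinge mm -2.777174969475292 resid 0.16198411535825838
sideb 0.132 23 slope angle 0.5663953068445543 offset at hinge mm -0.961757776637937 resid 0.17369644575039808
sideb 0.136 23 slope angle 0.5670377195721095 offset at hinge mm -2.8291302670952634 resid 0.16680802545658388
```

Call:
carry_out(motion=[0,-0.02,0.13,0,0,0,0,-0.02,0.12,0,0,0,0,0,0,0,0,0,0,0,0,0,0,0,0,0,0,0,0,0])

```text
clock: 13.0
tool_pos: [0.5317, -0.0179, 0.2927]
eef_rot: [0.777, 0.629, -0.0, 0.0]
contact_force: [5.1, -3.5, -5.2]
opening: 0.113
```

```bash
python3 look.py c; python3 ang.py c 2>/dev/null|grep flap; sed -i 's/"sidea","sideb"/"sidec"/' pl.py; python3 pl.py
```

```text
grasp [-67.39054146   0.4025518  247.70514984] F [ 5.12130455 -3.54266418 -5.17955217] open 9.96517400024633 angle from bar 0.544290928078283 radius 199.00009750186493
side flap plane 3608 angle 0.5633777127888437 y-slope 0.005019222251178235 offset from hinge (exp 4) 1.829727298724493
top flap plane 1509 angle 0.5625345075946204 y-slope 0.03352542651941359 offset from hinge (exp 4) -0.04495625355324474
side0 0.132 23 slope angle 0.5659250562808407 offset at hinge mm -0.8842260995770305 resid 0.16534004973598426
side0 0.136 23 slope angle 0.5666385918197784 offset at hinge mm -2.7531803316492685 resid 0.17335308491882886
sidec 0.132 23 slope angle 0.5661418213139494 offset at hinge mm -0.9339846549616754 resid 0.1653566181988142
sidec 0.136 23 slope angle 0.5667443908700114 offset at hinge mm -2.795182064336117 resid 0.1611255259773028
```

Call:
carry_out(motion=[0,0.04,-0.04,0,0,0,0,0,0,0,0,0,0,0,0,0,0,0,0,0,0,0,0,0,0,0,0,0,0,0,0,0,0,0,0,0], grip_force=25)

```text
clock: 13.85
tool_pos: [0.5321, -0.018, 0.2931]
eef_rot: [0.777, 0.629, -0.0, 0.0]
contact_force: [4.1, -3.7, -6.2]
opening: 0.113
```

```bash
python3 look.py d; python3 ang.py d 2>/dev/null|grep flap; sed -i 's/"sidec"/"sided"/' pl.py; python3 pl.py|grep ided
```

```text
grasp [-66.98581179   0.40247028 248.14005386] F [ 4.07244834 -3.67836864 -6.1501595 ] open 9.975347854906143 angle from bar 0.5472761861305696 radius 198.9934243040365
side flap plane 3605 angle 0.566670519147547 y-slope 0.0046543183203482386 offset from hinge (exp 4) 1.7686028616278686
top flap plane 1473 angle 0.5652146571853762 y-slope 0.03660714089452943 offset from hinge (exp 4) -0.14262620054720093
sided 0.132 23 slope angle 0.5659646035158029 offset at hinge mm -0.9277877706933159 resid 0.16558404071703714
sided 0.136 23 slope angle 0.5664261587427873 offset at hinge mm -2.766922015882563 resid 0.15557600750116046
```

```bash
sleep 0; python3 look.py e; python3 ang.py e 2>/dev/null|grep flap
```

```text
grasp [-66.98827026   0.41710076 248.13030211] F [ 4.74291543 -2.75565951 -5.52904918] open 9.555104900870248 angle from bar 0.5472316593282185 radius 198.98866686336254
side flap plane 3586 angle 0.5676516613628764 y-slope 0.003907258468881736 offset from hinge (exp 4) 1.723773171321665
top flap plane 1475 angle 0.566869054865022 y-slope 0.03652929217486012 offset from hinge (exp 4) -0.25558225957274744
```

Flap 0.567 against pointer 0.566, steady and still held. Handing in.

```bash
python3 -c "
from plant import workorder;print(workorder.finish_job())"
```

```text
the job is handed in; nothing more can be done
None
```

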